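# Show a cast sample block to the inspection camera

## Robot

A 6-joint arm with a two-finger parallel gripper is mounted at the origin on the work surface. World frame = base frame: x ahead of the robot, y to its left, z up, the work surface at z = 0. Lengths are in m, angles in degrees, forces in N, time in s.
With the tool pointing down it reaches from about 0.375 to 0.9 m from the base axis. Payload 3.1 kg.
Tool frame: the origin (TCP) lies at the very end of the fingers, on their centre line; the grasp point (between the pads) lies 19 mm behind it; z points along the fingers, y is the direction in which the jaws open and shut (so a half turn about z gives the same grasp; the last joint's range is limited). The gripper opens to 87 mm and grips with 3 to 60 N. Pads are 19 mm wide; open, the fingers measure 117 mm over their backs; the gripper's body (75 mm by 190 mm) begins 51 mm behind the grasp point.
Start: joints at [-83.108, 30.224, 82.088, -0, 67.689, -10.227], TCP at [0.184, -0.597, 0.223] pointing down, gripper open.
Joint ranges: [-176.69, 176.69], [-43.24, 126.21], [12.49, 139.97], [-82, 262], [0, 151.66], [-163.58, 163.58]. Speed limits (degrees/s): [159.86, 159.86, 180, 180, 180, 180].

## Interface

Orientations are given as a 3x3 rotation matrix whose columns are the frame's x, y, z axes.
In Python, from rig import readout, capture, camera_model, bot, spot_in, regions_of gives the robot as it stands.
- The arm moves only by the tool send_rows, never from a script. Its argument "moves" is a list that holds one entry, the list of rows, each a list of 7 numbers: the turn, a rotation vector about the tool's x, y, z in degrees, then the shift along the tool's x, y, z in cm, then the opening, from -1 (shut) to 1 (fully open). A call has exactly 5 rows; each row shifts and turns the commanded pose from where the row before left it, along the tool's axes as they then stand; what a row does not reach is not made up. A row lasts 1/10 s, in which the tool goes at most 50 mm and 8.59 degrees, less where a joint would pass 70% of its speed; a pose out of reach is approached as far as the arm can. A call with a gripper value outside its range is refused whole. The fingers move at their own pace and stop on an object; the grip force is fixed at half the most. Time passes only in rows, so rows that do not move let the fingers close, or fill a call up. It gives the time, the measured TCP pose, the force and the opening at its end, in the units of the state.
- readout.read_state(): the state, without advancing time (a new reading comes with each control period).
- capture(name): name is "scene" or "top" or "wrist"; returns the picture (420x560x3 uint8, blue, green, red); there is no depth.
- camera_model(name): a dict with "camera_matrix" (3x3 intrinsics, pixels), "k1" (the pictures are not rectified: a ray, as slopes to the right and down, at radius r is drawn at 1 + k1 r^2 times it, then the intrinsics apply), "pose" (4x4, takes a point from camera to world coordinates). Camera axes: x right, y up, looking along -z (the intrinsics and any distortion apply to the point x, -y, -z); pixel columns grow to the right and rows downward; lengths in m; the calibration is good to about 2 mm. A picture is of the moment at which its call begins: read the wrist's pose just before it. camera_model takes no time and is no camera call; for the wrist camera it gives the pose at the moment of the call.
- bot.hand_in(): hands the job in, once; it reports no verdict.
Trained networks look in the newest picture that a camera, given by its name, has taken for a name from the list of things; names that differ only in an ending like _2 or _b are one class to them, and where a whole thing is asked for, a point or a joint stands for the part that bears it (a point fixed in the world has none). Each returns a list of dicts, best first, with "p" (0 to 1); they miss things now and then, are a little off and sometimes report something else, mostly with a low value. They report only what shows in the picture. A call takes as long as a camera call. They do not tell look-alikes from the thing itself.
- spot_in(camera, thing): "location" ([x, y, z] in m, in world coordinates, good to about 4 mm: the middle of the surface that is visible of it).
- regions_of(camera, thing): "mask" (420x560 bool, what is visible of it).
The state is a dict: "time_s": time; "joint_positions": joint angles; "qvel": joint speeds; "tau": joint torques, N m; "position": TCP position; "tcp_rot": TCP orientation; "force": force on the tool from outside, world axes, zero at the start; "moment": the same for the moment, N m; "opening": opening from 0.0 (shut) to 1.0 (fully open).
Only numpy, scipy, OpenCV 4.12 (cv2) and the standard library are available. Lean on these libraries where they do the work, as an engineer would, in place of code of your own. Each camera call takes 0.05 s, during which the arm holds its last target. There are 200 camera calls.

## Task

Lift the orange sample block out of the casting mould and hold it in the air in front of the tilted inspection camera, its wax underside facing the camera's window squarely, centred on it, 8 cm away, and with the block's long side parallel to the window's long side. Finish while still holding it there, quite still. Do not touch the camera, leave the blue and white blocks in their cavities, and leave everything else on the bench where it is.

Things in the scene. Friction and masses are not known exactly. Their poses are not given: they have to be found in the camera images.
- mould: Fixed casting mould: dark steel foot plate 84 x 280 x 12 mm (x, y, z) with an aluminium ridge along its middle, 30 mm wide, 260 mm long (y), top 28 mm above the bench. Three cavities 21 x 33 mm, 10 mm deep, open upward in the ridge at y = -80, 0, +80 mm, one block in each; which is where varies. Origin: centre of the underside, on the bench; z up, y along the row.
- sample_center (a point): Centre (half-way up) of the orange block: a plate 34 (x) x 46 (y) x 10 (z) mm with a cream wax plug 18 x 30 x 8 mm under its middle; 18 mm high, about 30 g. z points up, away from the wax; y along the long side, which lies along the mould's row. In the mould this point is 29 mm above the bench, the plate's underside 28 mm, its top 38 mm.
- sample_face (a point): Centre of the flat wax underside of the orange block, 9 mm below sample_center along the block's z; axes as sample_center. This face is to be shown to the camera.
- sample: The same orange block; origin at the centre of the wax underside, same axes. In the mould the plug hangs in the cavity with about 1.5 mm play and the plate rests on the ridge, overhanging it 2 mm on each long side; beside the plate the fingers have room down to the foot plate (12 mm above the bench). Either way round along y suits the job.
- window (a point): Centre of the camera's window, a black 50 x 86 mm rectangle with blue rim and round lens, on top of the white tilting head (80 x 116 x 50 mm), about 0.10 m above the bench. z points squarely out of the window: upward, leaning 0.2 to 0.55 rad from vertical, roughly towards the mould's side (+y); y along the window's long side, x across. The tilt varies and must not be changed.
- camera: The whole inspection camera: grey foot 150 x 150 x 16 mm fixed on the bench, two cheeks and the tilting head, about 0.13 m high at most. Origin: centre of the underside. Not to be touched.
- blue_block_center (a point): Centre of the block with a blue plate, same shape as the orange one; stays in the mould.
- white_block_center (a point): Centre of the block with a white plate, same shape; stays in the mould.
- tube_rack: White rack full of capped sample tubes, 75 x 210 mm, 95 mm high, loose, 0.9 kg; origin at the centre of its underside. Leave alone.
- stapler: Black stapler, 36 x 130 x 42 mm, loose; origin at the centre of its underside. Leave alone.
- reagent: Amber bottle, 60 mm diameter, 130 mm high, loose; origin at the centre of its underside. Leave alone.
- jar: Clear jar with a yellow cap, 64 mm diameter, 70 mm high, loose; origin at the centre of its underside. Leave alone.
Mind the look-alikes: they are no part of the job. Of the things shaped like the sample, the orange one is meant.

How it is judged:
By the outcome, as a careful person would: the job done as asked, in the order asked, and still so for the second after the job is handed in, while the arm keeps its last pose, push and grip.
It also fails if it takes over 37 s, if anything falls off the work surface, if the arm or the gripper's body presses on something with over 40 N, if the wrist force passes 120 N, or if a joint passes its speed limit or range.

## Working session

There is one attempt and no reset: what is moved stays moved. The work goes in short steps, Python scripts to look and compute and a tool call to move; the robot and the scene stay as the last step left them, time stands still between calls to the robot, and variables do not carry over. Pictures are saved under pics/ and viewed, about 8 in all and at most 12, crops included, and the job is handed in when it is done.

Besides the shell and the picture viewer there is one more tool, called after "Request:" as name([rows], argument=value, ...), one row to a line, values as JSON. send_rows: Moves the arm, as the interface text tells. Its arguments: {"type":"object","properties":{"moves":{"type":"array","items":{"type":"array","items":{"type":"array","items":{"type":"number"}}}}},"required":["moves"]}

```bash
ls; mkdir -p pics; python3 - <<'E'
from rig import readout, capture, camera_model, bot, spot_in, regions_of
import cv2,numpy as np
s=readout.read_state(); print(s)
for n in ["scene","top"]:
    im=capture(n); cv2.imwrite(f"pics/{n}0.png",im)
    for t in ["sample","window","camera","mould","blue_block_center","white_block_center","tube_rack","stapler","reagent","jar"]:
        print(n,t,[(np.round(d["location"],3).tolist(),round(d["p"],2)) for d in spot_in(n,t)][:4])
    m=camera_model(n); print(np.round(m["camera_matrix"],1).tolist(),m["k1"],np.round(m["pose"],3).tolist())
E
```

```text
pics
{'time_s': 0.0, 'joint_positions': array([-8.31055986e+01,  3.02771941e+01,  8.21548640e+01,  5.38341207e-04,
        6.76894541e+01, -1.02277469e+01]), 'qvel': array([ 0.01275722,  0.03070565, -0.00639205,  0.01590328, -0.04065292,
       -0.07627686]), 'tau': array([ 3.62959790e-04, -4.40043640e+01, -1.76593351e+01,  6.32353686e-02,
        5.83069073e-02, -1.73220487e-04]), 'position': array([ 0.18394459, -0.59656734,  0.22159909]), 'tcp_rot': array([[ 9.55680379e-01,  2.94406101e-01, -2.45949253e-04],
       [ 2.94405952e-01, -9.55678135e-01,  2.10649468e-03],
       [ 3.85116563e-04, -2.08554456e-03, -9.99997751e-01]]), 'force': array([-0.93618288, -0.08200939, -0.74624751]), 'moment': array([0.01343852, 0.04535729, 0.00922745]), 'opening': 1.0029295964684755}
scene sample [([0.628, 0.141, 0.018], 0.56), ([0.514, 0.189, 0.037], 0.54), ([0.651, 0.274, 0.016], 0.47)]
scene window [([0.623, -0.279, 0.096], 0.93)]
scene camera [([0.635, -0.277, 0.062], 0.59)]
scene mould [([0.527, 0.173, 0.013], 0.58)]
scene blue_block_center [([0.792, 0.06, 0.063], 0.64), ([0.512, 0.267, 0.04]
[... 517 characters left out ...]
, ([0.402, 0.164, 0.017], 0.52)]
top window [([0.602, -0.281, 0.1], 0.85)]
top camera []
top mould [([0.504, 0.194, 0.014], 0.8)]
top blue_block_center [([0.506, 0.273, 0.035], 0.61)]
top white_block_center [([0.511, 0.118, 0.036], 0.46), ([0.628, 0.452, 0.034], 0.41)]
top tube_rack [([0.764, 0.063, 0.064], 0.71), ([0.502, 0.194, 0.011], 0.37)]
top stapler [([0.629, 0.452, 0.037], 0.68)]
top reagent [([0.447, -0.348, 0.085], 0.79)]
top jar [([0.434, -0.157, 0.068], 0.76), ([0.595, -0.271, 0.086], 0.36)]
[[476.9, 0.0, 281.1], [0.0, 476.9, 209.7], [0.0, 0.0, 1.0]] 0.03722519321699773 [[-0.013, 0.982, -0.19, 0.336], [-1.0, -0.012, 0.009, 0.05], [0.006, 0.19, 0.982, 1.321], [0.0, 0.0, 0.0, 1.0]]
```

View pics/scene0.png

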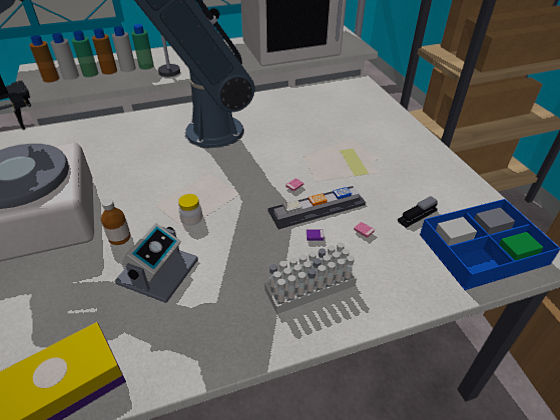

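View pics/top0.png

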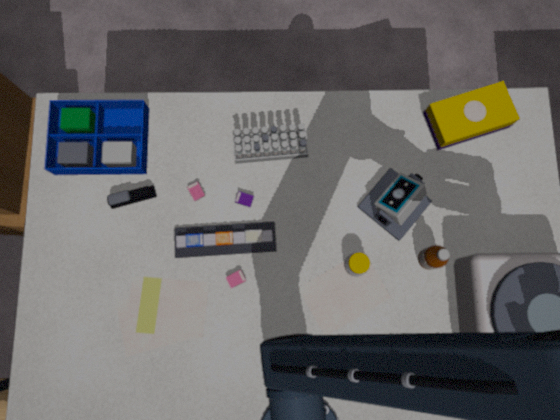

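The scene view shows orange in the middle cavity at (318,200), with blue at (343,193) and white at (293,205). The window is at about (157,247), and its long side runs at about 45° in the top view, centred near (400,193). Next I'll move the wrist over the inspection camera and measure the window from close by.

```bash
cat > h.py <<'E'
import numpy as np, cv2
from scipy.spatial.transform import Rotation as R
from rig import readout, capture, camera_model, bot, spot_in, regions_of
def state():
    s=readout.read_state(); return s, np.array(s["position"]), np.array(s["tcp_rot"])
def delta(pt,Rt):
    """shift (cm, present tool axes) and turn (deg rotvec, tool axes) to target"""
    s,p,Rc=state()
    print("t",round(s["time_s"],2),"p",p.round(4),"open",round(s["opening"],3),"j",np.round(s["joint_positions"],1))
    print("shift cm",(Rc.T@(pt-p)*100).round(2),"turn",np.degrees(R.from_matrix(Rc.T@Rt).as_rotvec()).round(2))
def project(m,X):
    T=np.array(m["pose"]); c=(np.atleast_2d(X)-T[:3,3])@T[:3,:3]
    u=c[:,0]/-c[:,2]; v=-c[:,1]/-c[:,2]; f=1+m["k1"]*(u*u+v*v)
    K=np.array(m["camera_matrix"]); return np.c_[K[0,0]*u*f+K[0,2],K[1,1]*v*f+K[1,2]]
def ray(m,px):
    K=np.array(m["camera_matrix"]); d=(np.atleast_2d(px)-K[:2,2])/[K[0,0],K[1,1]]; u=d.copy()
    for _ in range(8): u=d/(1+m["k1"]*(u**2).sum(1,keepdims=True))
    T=np.array(m["pose"]); return T[:3,3], np.c_[u[:,0],-u[:,1],-np.ones(len(u))]@T[:3,:3].T
E
python3 - <<'E'
from h import *
m=camera_model("wrist"); s,p,Rc=state(); T=np.array(m["pose"])
print((Rc.T@(T[:3,3]-p)).round(4)); print((Rc.T@T[:3,:3]).round(3).tolist()); print(m["camera_matrix"],m["k1"])
delta(np.array([0.55,-0.32,0.38]),Rc)
for n in["scene","top"]:
    capture(n)
    for d in regions_of(n,"window")[:2]:
        k=d["mask"].astype(np.uint8); c,_=cv2.findContours(k,0,2); c=max(c,key=cv2.contourArea)
        print(n,d["p"],cv2.boxPoints(cv2.minAreaRect(c)).round(1).tolist())
E
```

```text
[ 0.0675  0.0006 -0.163 ]
[[0.001, 0.969, 0.249], [1.0, -0.001, -0.0], [-0.0, 0.249, -0.969]]
[[332.9175857    0.         280.19557579]
 [  0.         332.9175857  214.64248002]
 [  0.           0.           1.        ]] 0.014268597860502892
t 1.1 p [ 0.184  -0.5973  0.2226] open 0.996 j [-83.1  30.2  82.1   0.   67.7 -10.2]
shift cm [ 43.14 -15.73 -15.74] turn [0. 0. 0.]
scene 0.97 [[119.80000305175781, 261.70001220703125], [151.10000610351562, 218.8000030517578], [181.3000030517578, 240.6999969482422], [150.10000610351562, 283.70001220703125]]
top 0.63 [[371.70001220703125, 205.8000030517578], [403.5, 167.60000610351562], [430.8999938964844, 190.39999389648438], [399.0, 228.5]]
```

Request:
send_rows([
  [[0,0,0,3.3,-1.2,-0.3,1],[0,0,0,3.3,-1.2,-0.3,1],[0,0,0,3.3,-1.2,-0.3,1],[0,0,0,3.3,-1.2,-0.3,1],[0,0,0,3.3,-1.2,-0.3,1]],
])

```text
time_s: 1.8
position: [0.325, -0.4905, 0.2377]
tcp_rot: [[0.956, 0.294, 0.0], [0.294, -0.956, -0.0], [0.0, 0.0, -1.0]]
force: [0.3, 0.2, 0.5]
opening: 1.0
```

Request:
send_rows([
  [[0,0,0,3.3,-1.2,-0.3,1],[0,0,0,3.3,-1.2,-0.3,1],[0,0,0,3.3,-1.2,-0.3,1],[0,0,0,3.3,-1.2,-0.3,1],[0,0,0,3.3,-1.2,-0.3,1]],
])

```text
time_s: 2.3
position: [0.4651, -0.3845, 0.2528]
tcp_rot: [[0.956, 0.294, 0.0], [0.294, -0.956, -0.0], [0.0, 0.0, -1.0]]
force: [0.2, -0.6, -0.2]
opening: 0.998
```

Request:
send_rows([
  [[0,0,0,3.3,-1.2,-0.3,1],[0,0,0,3.3,-1.2,-0.3,1],[0,0,0,3.3,-1.2,-0.3,1],[0,0,0,3.3,-1.2,-0.3,1],[0,0,0,0,0,0,1]],
])

```text
time_s: 2.8
position: [0.5795, -0.2978, 0.265]
tcp_rot: [[0.954, 0.299, 0.003], [0.299, -0.954, 0.0], [0.003, 0.001, -1.0]]
force: [-0.6, -0.3, -0.6]
opening: 1.003
```

```bash
python3 - <<'E'
from h import *
s,p,Rc=state(); m=camera_model("wrist"); im=capture("wrist"); np.savez("w1.npz",im=im,pose=m["pose"],K=m["camera_matrix"],k1=m["k1"])
print(p,s["qvel"].round(2),s["time_s"])
cv2.imwrite("pics/w1.png",cv2.resize(im,(784,588),interpolation=cv2.INTER_CUBIC))
E
```

```text
[ 0.57948783 -0.29776601  0.2650057 ] [-3.37 -0.61  2.43 -3.4   0.14 -1.93] 2.8
```

View pics/w1.png

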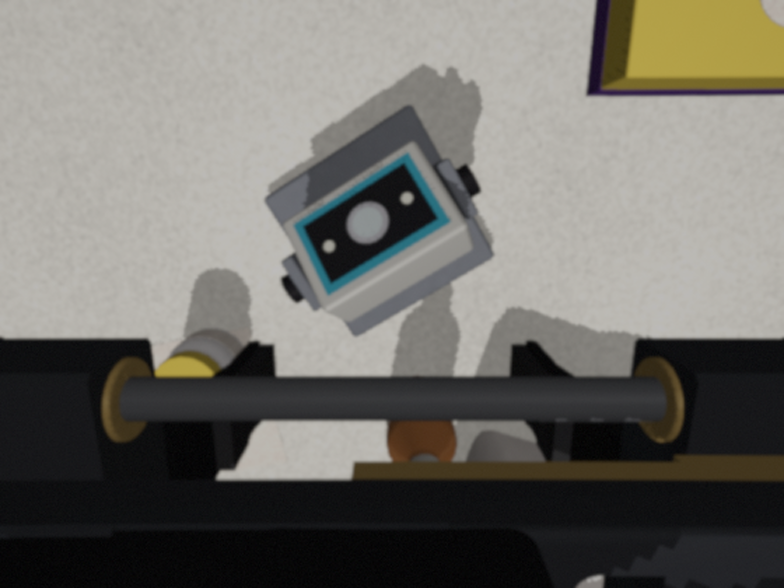

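The wrist view shows the window's blue rim with corners at about (293,222), (408,152), (450,218) and (333,293) in the enlarged picture. I'll fit its pose from all three cameras.

```bash
cat > win.py <<'E'
from h import *
from scipy.optimize import least_squares
def quad(im,c0,rad):
    up=4; x0,y0=int(c0[0]-rad),int(c0[1]-rad); x0=max(x0,0);y0=max(y0,0)
    cr=im[y0:int(c0[1]+rad),x0:int(c0[0]+rad)]
    b=cv2.resize(cr,None,fx=up,fy=up,interpolation=cv2.INTER_CUBIC).astype(float)
    sat=b[...,0]-b[...,2]                      # cyan rim: blue - red
    k=(sat>0.5*np.percentile(sat,99)).astype(np.uint8)
    cs,_=cv2.findContours(k,cv2.RETR_EXTERNAL,cv2.CHAIN_APPROX_NONE); c=max(cs,key=lambda q:cv2.contourArea(cv2.convexHull(q)))
    h=cv2.convexHull(c)[:,0].astype(float); ap=cv2.approxPolyN(cv2.convexHull(c),4)[0].astype(float)
    P=c[:,0].astype(float); L=[]
    for i in range(4):
        a,d=ap[i],ap[(i+1)%4]; t=(d-a); l=np.linalg.norm(t); t/=l; n=np.array([-t[1],t[0]])
        s=(P-a)@t; e=(P-a)@n; w=P[(s>.12*l)&(s<.88*l)&(abs(e)<max(3,.06*l))]
        vx,vy,px,py=cv2.fitLine(w.astype(np.float32),cv2.DIST_HUBER,0,.01,.01).ravel(); L.append((px,py,vx,vy))
    Q=[]
    for i in range(4):
        a,b2=L[i-1],L[i]; t=np.linalg.solve([[a[2],-b2[2]],[a[3],-b2[3]]],[b2[0]-a[0],b2[1]-a[1]]); Q.append([a[0]+t[0]*a[2],a[1]+t[0]*a[3]])
    return (np.array(Q)+.5)/up-.5+[x0,y0]
def corners(x):
    Rm=R.from_rotvec(x[3:6]).as_matrix(); a,b=x[6]/2,x[7]/2
    return x[:3]+np.array([[-a,-b,0],[a,-b,0],[a,b,0],[-a,b,0]])@Rm.T
def fit(obs,free=True):
    yw=np.radians(137); best=None
    z=np.array([.6*np.cos(yw-np.pi/2)*.6,.6*np.sin(yw-np.pi/2)*.6,1])
    z/=np.linalg.norm(z); y=np.array([np.cos(yw),np.sin(yw),0]); y-=y@z*z; y/=np.linalg.norm(y)
    x0=np.r_[.61,-.28,.10,R.from_matrix(np.c_[np.cross(y,z),y,z]).as_rotvec(),.05,.086]
    ob=[]
    for m,Q,w in obs:
        pr=project(m,corners(x0)); pr=pr-pr.mean(0)+Q.mean(0)
        ob.append((m,min((np.roll(q,i,0) for q in(Q,Q[::-1]) for i in range(4)),key=lambda q:((q-pr)**2).sum()),w))
    def f(x):
        if not free: x=np.r_[x[:6],.05,.086]
        return np.concatenate([((project(m,corners(x))-Q)*w).ravel() for m,Q,w in ob])
    r=least_squares(f,x0 if free else x0[:6],loss="soft_l1"); x=r.x if free else np.r_[r.x,.05,.086]
    for m,Q,w in ob: print("  res px",(project(m,corners(x))-Q).round(1).tolist())
    Rm=R.from_rotvec(x[3:6]).as_matrix()
    print("c",x[:3].round(4),"z",Rm[:,2].round(3),"y",Rm[:,1].round(3),"lean",np.arccos(Rm[2,2]).round(3),"size",x[6:].round(4)); return x[:3],Rm
def see(n):
    m=camera_model(n); im=capture(n); g=project(m,[[.61,-.28,.1]])[0]
    Q=quad(im,g,60 if n=="wrist" else 34); print(n,Q.round(1).tolist()); return (m,Q,1.)
E
python3 - <<'E'
from win import *
import pickle
s,p,_=state(); print(s["qvel"].round(2))
see("wrist"); o=[see(n) for n in("wrist","scene","top")]; pickle.dump(o,open("obs.pkl","wb"))
fit(o); fit(o,False); print("wrist only"); fit(o[:1],False); fit(o[1:],False)
E
```

```text
[-2.7  -0.37  1.73 -1.4   0.1  -0.53]
wrist [[320.1, 154.9], [233.1, 207.6], [208.5, 157.6], [289.8, 105.9]]
wrist [[319.6, 153.2], [232.3, 206.3], [208.0, 156.0], [289.2, 104.1]]
scene [[176.4, 240.4], [153.5, 268.7], [131.8, 253.3], [156.2, 226.0]]
top [[558.7, 19.3], [396.4, 212.3], [377.9, 201.8], [387.5, 190.5]]
  res px [[-0.1, -0.4], [-0.5, 0.2], [-0.2, -0.2], [-0.1, -0.4]]
  res px [[-1.3, -0.2], [-0.6, 0.6], [-0.7, 0.3], [-1.3, -0.6]]
  res px [[-139.2, 165.8], [12.4, -14.7], [-0.3, 0.7], [0.2, 0.5]]
c [ 0.6123 -0.2698  0.0963] z [0.36  0.388 0.848] y [-0.75   0.661  0.016] lean 0.558 size [0.0627 0.097 ]
  res px [[-8.7, -0.1], [-4.1, 6.7], [1.7, -0.1], [0.7, -7.5]]
  res px [[2.2, -0.4], [-1.0, -4.5], [-3.2, -2.5], [-0.5, 1.2]]
  res px [[-142.3, 167.3], [12.9, -12.9], [2.3, -1.3], [-0.4, -2.2]]
c [ 0.6121 -0.2685  0.1008] z [0.316 0.241 0.917] y [-0.732  0.677  0.075] lean 0.409 size [0.05  0.086]
wrist only
  res px [[-0.5, 0.1], [1.0, -0.3], [-0.5, 1.2], [0.2, -0.7]]
c [ 0.6152 -0.2715  0.1384] z [0.217 0.315 0.924] y [-0.752  0.657 -0.048] lean 0.392 size [0.05  0.086]
  res px [[3.2, 1.5], [-0.6, -1.5], [-2.8, -1.5], [0.5, 0.9]]
  res px [[-143.5, 169.7], [11.9, -7.8], [1.6, 1.0], [-1.3, -2.4]]
c [ 0.6079 -0.2682  0.0911] z [0.536 0.284 0.795] y [-0.681  0.702  0.208] lean 0.652 size [0.05  0.086]
```

```bash
python3 - <<'E'
from win import *
import pickle
o=[see("wrist")]
for n,rad in(("scene",34),("top",28)):
    m=camera_model(n); im=cv2.imread(f"pics/{n}0.png"); Q=quad(im,project(m,[[.612,-.27,.1]])[0],rad); print(n,Q.round(1).tolist()); o.append((m,Q,1.))
pickle.dump(o,open("obs.pkl","wb"))
c,Rw=fit(o); fit(o[:1]+o[2:]); fit(o[:2])
s,p,Rc=state(); print(s["qvel"].round(2))
print("view2"); delta(np.array([.62,-.16,.25]),Rc)
E
```

```text
wrist [[318.6, 151.3], [231.7, 204.6], [206.8, 154.9], [288.1, 102.3]]
scene [[176.4, 240.5], [153.4, 268.6], [132.0, 253.3], [156.2, 225.9]]
top [[418.7, 184.8], [396.5, 212.4], [377.8, 201.7], [400.5, 175.3]]
  res px [[-0.4, -0.3], [-0.3, -0.1], [-0.1, -0.3], [-0.2, -0.4]]
  res px [[-1.3, 0.0], [-0.7, 0.1], [-0.9, -0.1], [-1.2, -0.0]]
  res px [[0.7, 0.5], [-0.2, 0.1], [-0.1, 0.6], [-0.1, 0.7]]
c [ 0.6123 -0.2699  0.0964] z [0.327 0.368 0.871] y [-0.751  0.66   0.003] lean 0.514 size [0.0611 0.0971]
  res px [[-0.1, -0.2], [-0.1, 0.0], [-0.1, -0.2], [-0.1, -0.2]]
  res px [[0.9, 0.3], [0.1, 0.0], [0.3, 0.3], [0.2, 0.3]]
c [ 0.6124 -0.2702  0.0988] z [0.329 0.366 0.871] y [-0.751  0.66   0.007] lean 0.514 size [0.0608 0.0965]
  res px [[-0.5, -0.0], [-0.3, -0.1], [-0.2, -0.0], [-0.4, -0.0]]
  res px [[-1.3, 0.2], [-0.7, 0.3], [-0.7, 0.2], [-1.0, 0.3]]
c [ 0.6119 -0.2698  0.0952] z [0.314 0.369 0.875] y [-0.752  0.659 -0.008] lean 0.506 size [0.0612 0.0978]
[-0.06 -0.02 -0.17  0.04 -0.03  0.15]
view2
t 3.1 p [ 0.5751 -0.3016  0.2644] open 1.004 j [-37.5  29.9  75.6  -0.   74.6  35.5]
shift cm [  8.44 -12.22   1.44] turn [0. 0. 0.]
```

Request:
send_rows([
  [[0,0,0,2.1,-3,0.3,1],[0,0,0,2.1,-3,0.3,1],[0,0,0,2.1,-3,0.3,1],[0,0,0,2.1,-3,0.3,1],[0,0,0,0,0,0,1]],
])

```text
time_s: 3.6
position: [0.621, -0.1576, 0.2521]
tcp_rot: [[0.955, 0.298, -0.001], [0.298, -0.955, 0.003], [-0.0, -0.003, -1.0]]
force: [0.4, -0.0, 0.5]
opening: 1.0
```

```bash
python3 - <<'E'
from win import *
import pickle
for _ in range(3): capture("wrist")
o=pickle.load(open("obs.pkl","rb")); w=see("wrist"); print(state()[0]["qvel"].round(1))
o.append(w); pickle.dump(o,open("obs.pkl","wb"))
c,Rw=fit(o); fit([o[0],o[3]]); np.savez("win.npz",c=c,R=Rw)
# mould: block spots from first pictures (top), orange colour centroid
m=camera_model("top"); ms=camera_model("scene")
for n,mm,q in(("top",m,[.506,.193,.038]),("scene",ms,[.506,.193,.038])):
    im=cv2.imread(f"pics/{n}0.png"); g=project(mm,[q])[0].astype(int); h=cv2.cvtColor(im,cv2.COLOR_BGR2HSV)
    k=np.zeros(im.shape[:2],np.uint8); k[g[1]-20:g[1]+20,g[0]-20:g[0]+20]=1
    k&=((h[...,0]>5)&(h[...,0]<22)&(h[...,1]>150)).astype(np.uint8); ys,xs=np.nonzero(k)
    o_,d=ray(mm,[[xs.mean(),ys.mean()]]); t=(.038-o_[2])/d[0,2]; print(n,len(xs),xs.mean().round(1),ys.mean().round(1),(o_+t*d[0]).round(4))
y=np.array([0.005,-1,0]); Rt=np.c_[[0,1,0],[1,0,0],[0,0,-1]].astype(float)
delta(np.array([.506,.193,.16]),Rt)
E
```

```text
wrist [[444.9, 245.1], [348.4, 282.7], [323.0, 237.2], [406.3, 189.4]]
[-0.7  0.1 -0.3  0.1  0.1  0.1]
  res px [[-0.6, 0.0], [0.4, -0.3], [0.3, -0.3], [-0.7, -0.4]]
  res px [[-1.4, -0.6], [-1.2, -0.5], [-0.9, 0.1], [-0.9, 0.2]]
  res px [[0.7, 0.4], [0.2, -0.2], [-0.0, 0.7], [-0.5, 1.0]]
  res px [[-3.2, -3.2], [0.2, 0.0], [-0.9, -0.5], [2.8, 6.4]]
c [ 0.6121 -0.2699  0.097 ] z [0.302 0.379 0.875] y [-0.75   0.66  -0.027] lean 0.506 size [0.0605 0.0974]
  res px [[-0.8, 0.6], [0.5, -0.8], [0.7, 0.1], [-0.5, 0.1]]
  res px [[-3.0, -2.3], [1.4, 0.3], [-0.8, -0.5], [2.0, 6.1]]
c [ 0.6117 -0.2699  0.0971] z [0.256 0.386 0.886] y [-0.753  0.654 -0.068] lean 0.481 size [0.06   0.0979]
top 63 223.2 237.4 [0.5104 0.1963 0.038 ]
scene 75 317.7 200.5 [0.5213 0.1935 0.038 ]
t 3.8 p [ 0.6207 -0.1629  0.2527] open 1.004 j [-24.6  29.8  77.6  -0.   72.5  48.3]
shift cm [ -0.54 -37.39   9.24] turn [ 3.000e-02  3.000e-02 -7.297e+01]
```

```bash
python3 - <<'E'
from win import *
o=see("wrist"); im=capture("wrist"); cv2.imwrite("w2.png",im)
b=cv2.resize(im[160:310,290:490],None,fx=4,fy=4)
cv2.polylines(b,[((o[1]-[290,160]+.5)*4-.5).round().astype(int)],True,(0,0,255),1); cv2.imwrite("pics/w2.png",b)
E
```

```text
wrist [[444.4, 244.6], [348.2, 282.6], [322.7, 237.1], [405.8, 189.2]]
```

View pics/w2.png

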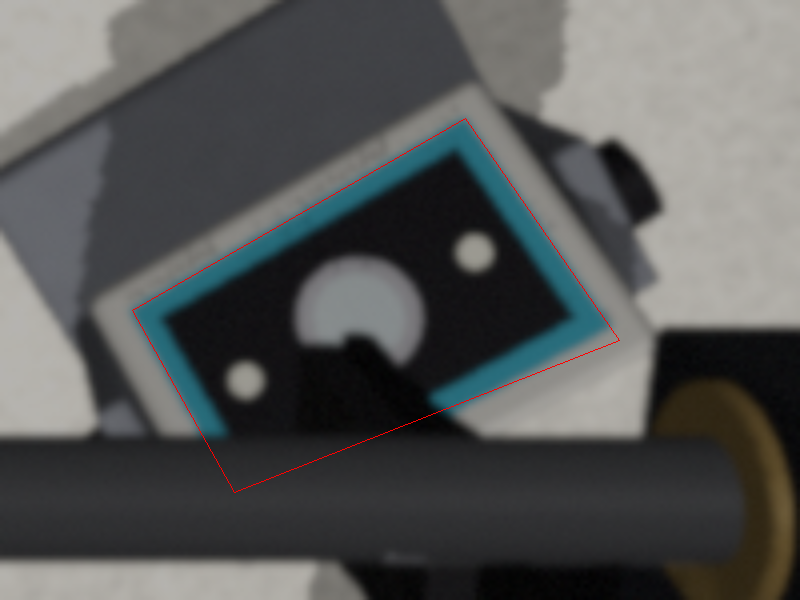

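The finger hides the lower edge in this view, so only three corners can be used: (323,237), (406,189) and (442.3,240.6). I'll refit with those.

```bash
python3 - <<'E' | tail -16
from win import *
import pickle
o=pickle.load(open("obs.pkl","rb")); m=camera_model("wrist")
Q=np.array([[442.3,240.6],[360,285],[322.7,237.1],[405.8,189.2]])
for _ in range(12):
    c,Rw=fit(o[:3]+[(m,Q,1.)])
    cc=c+np.array([[a*.0305,b*.0487,0] for a in(-1,1) for b in(-1,1)])@Rw.T; pr=project(m,cc); Q[1]=pr[np.argmin(((pr-Q[1])**2).sum(1))]
print("wrist pair"); fit([o[0],(m,Q,1.)]); print("fixed-size"); np.savez("win.npz",c=c,R=Rw)
E
```

```text
c [ 0.6125 -0.2701  0.0978] z [0.326 0.371 0.869] y [-0.752  0.66   0.001] lean 0.517 size [0.0608 0.0971]
  res px [[-0.0, -0.6], [0.2, -0.2], [0.1, -0.2], [-0.2, -0.4]]
  res px [[-1.5, -0.3], [-1.0, -0.2], [-1.1, -0.4], [-1.3, -0.3]]
  res px [[0.8, 0.2], [0.1, -0.0], [0.2, 0.5], [0.0, 0.5]]
  res px [[-0.6, 0.3], [-0.4, -0.2], [-0.6, -0.1], [0.1, -0.2]]
c [ 0.6125 -0.2701  0.0978] z [0.326 0.371 0.869] y [-0.752  0.66   0.001] lean 0.517 size [0.0608 0.0971]
  res px [[-0.0, -0.6], [0.2, -0.2], [0.1, -0.2], [-0.2, -0.4]]
  res px [[-1.5, -0.3], [-1.0, -0.2], [-1.1, -0.4], [-1.3, -0.3]]
  res px [[0.8, 0.2], [0.1, -0.0], [0.2, 0.5], [0.0, 0.5]]
  res px [[-0.6, 0.3], [-0.4, -0.2], [-0.6, -0.1], [0.1, -0.2]]
c [ 0.6125 -0.2701  0.0978] z [0.326 0.371 0.869] y [-0.752  0.66   0.001] lean 0.517 size [0.0608 0.0971]
wrist pair
  res px [[0.1, -0.4], [0.3, -0.2], [0.1, -0.0], [0.0, -0.2]]
  res px [[-0.4, 0.6], [-0.0, 0.0], [-0.4, 0.2], [0.2, 0.0]]
c [ 0.6124 -0.2703  0.0982] z [0.32  0.367 0.874] y [-0.752  0.659 -0.001] lean 0.508 size [0.0606 0.097 ]
fixed-size
```

Request:
send_rows([
  [[0,0,0,0,-3.7,0.7,1],[0,0,0,0,-3.7,0.7,1],[0,0,0,0,-3.7,0.7,1],[0,0,0,0,-3.7,0.7,1],[0,0,0,0,-3.7,0.7,1]],
])

```text
time_s: 4.4
position: [0.5663, 0.0154, 0.2175]
tcp_rot: [[0.956, 0.292, 0.001], [0.292, -0.956, -0.0], [0.001, 0.0, -1.0]]
force: [1.2, 0.5, 0.3]
opening: 1.0
```

Request:
send_rows([
  [[0,0,0,0,-3.7,0.7,1],[0,0,0,0,-3.7,0.7,1],[0,0,0,0,-3.7,0.7,1],[0,0,0,0,-3.7,0.7,1],[0,0,0,0,-3.7,0.7,1]],
])

```text
time_s: 4.9
position: [0.5123, 0.1925, 0.1826]
tcp_rot: [[0.956, 0.292, 0.001], [0.292, -0.956, 0.0], [0.001, 0.0, -1.0]]
force: [0.6, 0.4, 0.4]
opening: 1.003
```

Request:
send_rows([
  [[0,0,-7.3,0,0,0,1],[0,0,-7.3,0,0,0,1],[0,0,-7.3,0,0,0,1],[0,0,-7.3,0,0,0,1],[0,0,-7.3,0,0,0,1]],
])

```text
time_s: 5.4
position: [0.5128, 0.1912, 0.1828]
tcp_rot: [[0.59, 0.807, 0.001], [0.807, -0.59, -0.0], [0.0, 0.001, -1.0]]
force: [-0.4, 0.1, 1.5]
opening: 0.998
```

Request:
send_rows([
  [[0,0,-7.3,0,0,0,1],[0,0,-7.3,0,0,0,1],[0,0,-7.3,0,0,0,1],[0,0,-7.3,0,0,0,1],[0,0,-7.3,0,0,0,1]],
])

```text
time_s: 5.9
position: [0.5128, 0.1911, 0.1828]
tcp_rot: [[-0.005, 1.0, 0.001], [1.0, 0.005, -0.0], [-0.0, 0.001, -1.0]]
force: [0.4, 0.6, 0.5]
opening: 1.003
```

```bash
python3 - <<'E'
from win import *
for _ in range(6): capture("wrist")
m=camera_model("wrist"); im=capture("wrist"); cv2.imwrite("w3.png",im); cv2.imwrite("pics/w3.png",cv2.resize(im,(784,588)))
for t in("sample","blue_block_center","white_block_center","mould"):
    print(t,[(np.round(d["location"],4).tolist(),round(d["p"],2)) for d in spot_in("wrist",t)][:4])
s,p,Rc=state(); print(s["qvel"].round(1)); print(Rc.round(4).tolist())
h=cv2.cvtColor(im,cv2.COLOR_BGR2HSV); k=((h[...,0]>5)&(h[...,0]<20)&(h[...,1]>170)&(h[...,2]>90)).astype(np.uint8)
cs,_=cv2.findContours(k,0,2)
for c in sorted(cs,key=cv2.contourArea)[-3:]:
    b=cv2.boxPoints(cv2.minAreaRect(c)); o,d=ray(m,np.r_[b,[b.mean(0)]]); P=o+d*((.038-o[2])/d[:,2:]); print(cv2.contourArea(c),b.round(1).tolist(),P.round(4).tolist())
E
```

```text
sample [([0.4006, 0.1641, 0.018], 0.82), ([0.5145, 0.1966, 0.0405], 0.63), ([0.6195, 0.1523, 0.02], 0.57)]
blue_block_center [([0.5087, 0.2774, 0.0367], 0.71)]
white_block_center [([0.5161, 0.1327, 0.0372], 0.9)]
mould [([0.7581, 0.1648, 0.0217], 0.7), ([0.5044, 0.2306, 0.012], 0.6)]
[ 0.1 -0.1  0.1 -0.   0.  -0.2]
[[-0.0017, 1.0, 0.0], [1.0, 0.0017, -0.0], [-0.0, 0.0, -1.0]]
1.5 [[259.0, 191.0], [259.0, 189.0], [260.0, 189.0], [260.0, 191.0]] [[0.4927, 0.2027, 0.038], [0.4927, 0.2046, 0.038], [0.4936, 0.2046, 0.038], [0.4936, 0.2027, 0.038], [0.4931, 0.2037, 0.038]]
3.0 [[257.79998779296875, 177.60000610351562], [262.20001220703125, 175.39999389648438], [263.0, 177.0], [258.6000061035156, 179.1999969482422]] [[0.4917, 0.2153, 0.038], [0.4958, 0.2174, 0.038], [0.4966, 0.2159, 0.038], [0.4925, 0.2138, 0.038], [0.4941, 0.2156, 0.038]]
43.0 [[290.0, 175.10000610351562], [292.8999938964844, 174.89999389648438], [295.1000061035156, 214.89999389648438], [292.1000061035156, 215.10000610351562]] [[0.5215, 0.2177, 0.038], [0.5243, 0.2178, 0.038], [0.5267, 0.1796, 0.038], [0.5239, 0.1794, 0.038], [0.5241, 0.1989, 0.038]]
```

View pics/w3.png

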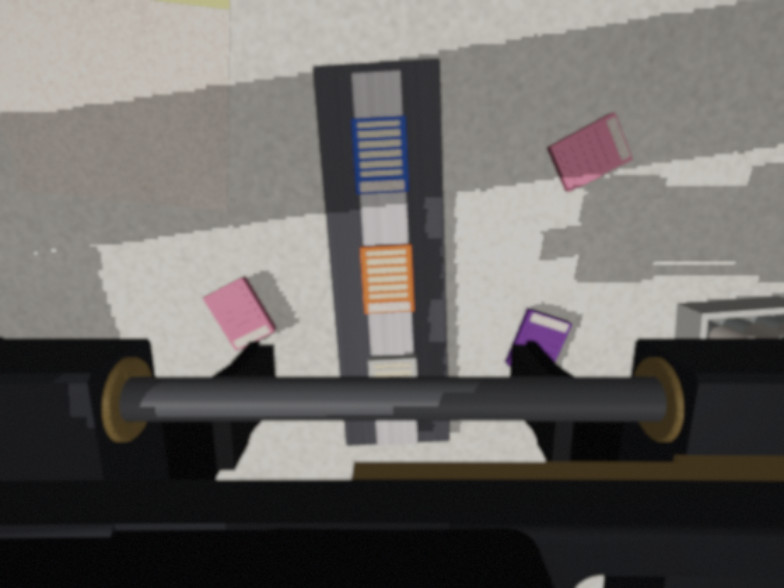

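The orange plate's corners in the enlarged picture are about (360,246), (412,244), (414,312) and (363,314). The blue plate's are (353,118), (407,117), (407,192) and (355,193). I'll project these onto the plate-top plane, refining the edges with gradients.

```bash
python3 - <<'E'
from win import *
m=camera_model("wrist"); im=cv2.imread("w3.png")
def w(px,z=.038):
    o,d=ray(m,np.array(px,float)); return o+d*((z-o[2])/d[:,2:])
for n,q in(("or",[(360,246),(412,244),(414,313),(363,315)]),("bl",[(353,118),(407,117),(407,192),(355,193)])):
    P=w((np.array(q)+.5)/1.4-.5)[:,:2]; print(n,P.round(4).tolist(),"c",P.mean(0).round(4),"sides",[np.linalg.norm(P[i]-P[i-1]).round(4) for i in range(4)],"long dir",np.degrees(np.arctan2(*( (P[0]+P[1]-P[2]-P[3])))).round(2))
# model fit: maximise saturated-colour coverage of a 34x46 rectangle at plate top, convex hull of orange pixels
h=cv2.cvtColor(im,cv2.COLOR_BGR2HSV).astype(int)
for n,lo,hi,box in(("or",4,22,(165,235,245,310)),("bl",100,125,(75,145,240,305))):
    a,b,c,d=box; k=np.zeros(im.shape[:2],np.uint8); k[a:b,c:d]=((h[...,0]>=lo)&(h[...,0]<=hi)&(h[...,1]>110))[a:b,c:d]
    k=cv2.morphologyEx(k,cv2.MORPH_CLOSE,np.ones((5,5))); cs,_=cv2.findContours(k,0,2); cc=max(cs,key=cv2.contourArea)
    P=w(cc[:,0])[:,:2].astype(np.float32)*1000; r=cv2.minAreaRect(P); print(n,r)
F=w((np.array([(314,66),(438,59),(449,440),(346,444)])+.5)/1.4-.5,.012)[:,:2]; print("foot",F.round(4).tolist(),F.mean(0),"dirs",np.degrees(np.arctan2(*(F[0]-F[3]))).round(2),np.degrees(np.arctan2(*(F[1]-F[2]))).round(2))
delta(np.array([.51,.195,.06]),np.eye(3))
E
```

```text
or [[0.4907, 0.2176], [0.525, 0.219], [0.527, 0.1717], [0.492, 0.1701]] c [0.5087 0.1946] sides [np.float64(0.0475), np.float64(0.0344), np.float64(0.0474), np.float64(0.035)] long dir -2.03
bl [[0.4875, 0.2968], [0.5209, 0.2974], [0.5214, 0.2524], [0.488, 0.2517]] c [0.5044 0.2746] sides [np.float64(0.0451), np.float64(0.0334), np.float64(0.045), np.float64(0.0334)] long dir -0.58
or ((508.7961120605469, 195.2543182373047), (35.3355598449707, 46.23311996459961), 3.204939365386963)
bl ((504.17620849609375, 275.0513916015625), (34.673282623291016, 45.49647903442383), 3.2900407314300537)
foot [[0.4607, 0.3315], [0.5414, 0.3359], [0.5577, 0.0589], [0.4754, 0.0551]] [0.50878447 0.19533974] dirs -3.05 -3.38
t 6.45 p [0.5121 0.1923 0.1826] open 1.0 j [ 8.9 27.2 95.7 -0.  57.   8.8]
shift cm [ 0.27 -0.21 12.26] turn [-127.17 -127.38    0.  ]
```

Request:
send_rows([
  [[0,0,-3.1,0,0,0,1],[0,0,0,0.3,-0.3,2,1],[0,0,0,0,0,3.5,1],[0,0,0,0,0,3.5,1],[0,0,0,0,0,3,1]],
])

```text
time_s: 6.95
position: [0.5088, 0.1952, 0.0613]
tcp_rot: [[-0.056, 0.998, 0.0], [0.998, 0.056, -0.0], [-0.0, 0.0, -1.0]]
force: [0.6, -0.2, -0.7]
opening: 0.999
```

Request:
send_rows([
  [[0,0,0,0,0,2,1],[0,0,0,0,0,0.6,1],[0,0,0,0,0,0,1],[0,0,0,0,0,0,1],[0,0,0,0,0,0,1]],
])

```text
time_s: 7.45
position: [0.51, 0.1954, 0.0378]
tcp_rot: [[-0.056, 0.998, 0.003], [0.998, 0.056, 0.0], [0.0, 0.003, -1.0]]
force: [0.3, -0.2, -0.2]
opening: 1.003
```

```bash
python3 - <<'E'
from win import *
im=capture("wrist"); s=capture("scene")
a=np.radians(93.2); x=np.array([np.cos(a),np.sin(a),0]); z=np.array([0,0,-1.])
delta(np.array([.5088,.1953,.016]),np.c_[x,np.cross(z,x),z])
cv2.imwrite("pics/w4.png",im)
E
```

```text
t 7.55 p [0.5097 0.1953 0.0377] open 0.999 j [  9.2  40.4 101.4  -0.   38.    6. ]
shift cm [ 0.   -0.1   2.17] turn [ 0.13 -0.01  0.03]
```

View pics/w4.png

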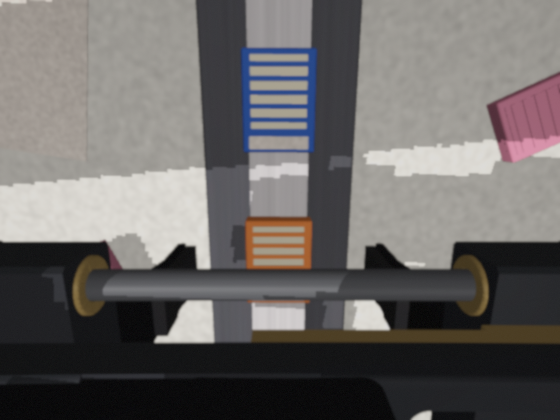

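The plate is centred between the fingers (column 279 against 280). I'll go down the remaining 2.1 cm and close.

Request:
send_rows([
  [[0,0,0,0,-0.1,0.7,1],[0,0,0,0,0,0.7,1],[0,0,0,0,0,0.7,1],[0,0,0,0,0,0,1],[0,0,0,0,0,0,1]],
])

```text
time_s: 8.05
position: [0.5076, 0.195, 0.015]
tcp_rot: [[-0.056, 0.998, -0.001], [0.998, 0.056, -0.0], [-0.0, -0.001, -1.0]]
force: [-0.3, 0.4, 0.3]
opening: 1.0
```

```bash
python3 - <<'E'
from win import *
a=np.radians(93.2); x=np.array([np.cos(a),np.sin(a),0]); z=np.array([0,0,-1.])
delta(np.array([.5088,.1953,.016]),np.c_[x,np.cross(z,x),z]); print(state()[0]["force"])
E
```

```text
t 8.05 p [0.5076 0.195  0.015 ] open 1.0 j [  9.2  42.8 101.9  -0.   35.4   6. ]
shift cm [ 0.02  0.12 -0.1 ] turn [-0.06  0.01  0.02]
[-0.29108518  0.40454127  0.30596597]
```

Request:
send_rows([
  [[0,0,0,0,0,0,-1],[0,0,0,0,0,0,-1],[0,0,0,0,0,0,-1],[0,0,0,0,0,0,-1],[0,0,0,0,0,0,-1]],
])

```text
time_s: 8.55
position: [0.5081, 0.1951, 0.0157]
tcp_rot: [[-0.056, 0.998, 0.0], [0.998, 0.056, 0.0], [0.0, 0.0, -1.0]]
force: [0.3, -0.6, -0.2]
opening: 0.633
```

Request:
send_rows([
  [[0,0,0,0,0,0,-1],[0,0,0,0,0,0,-1],[0,0,0,0,0,0,-1],[0,0,0,0,0,0,-1],[0,0,0,0,0,0,-1]],
])

```text
time_s: 9.05
position: [0.508, 0.1951, 0.0156]
tcp_rot: [[-0.056, 0.998, 0.0], [0.998, 0.056, 0.0], [0.0, 0.0, -1.0]]
force: [-0.4, -0.2, 1.0]
opening: 0.385
```

Request:
send_rows([
  [[0,0,0,0,0,0,-1],[0,0,0,0,0,-0.5,-1],[0,0,0,0,0,-1,-1],[0,0,0,0,0,-1.5,-1],[0,0,0,0,0,-2.5,-1]],
])

```text
time_s: 9.55
position: [0.5069, 0.1949, 0.0707]
tcp_rot: [[-0.056, 0.998, -0.003], [0.998, 0.056, -0.0], [-0.0, -0.003, -1.0]]
force: [-0.8, 0.6, 0.2]
opening: 0.385
```

Request:
send_rows([
  [[0,0,0,0,0,-3,-1],[0,0,0,0,0,-3.5,-1],[0,0,0,0,0,-3.5,-1],[0,0,0,0,0,-3.5,-1],[0,0,0,0,0,-3,-1]],
])

```text
time_s: 10.05
position: [0.5078, 0.1951, 0.2384]
tcp_rot: [[-0.056, 0.998, 0.002], [0.998, 0.056, 0.0], [0.0, 0.002, -1.0]]
force: [0.3, 0.6, -1.0]
opening: 0.389
```

```bash
cat >> h.py <<'E'
def goal(dist,off=.0044):
    d=np.load("win.npz"); c,W=d["c"],d["R"]; n=W[:,2]
    return c+(dist-off)*n, np.c_[W[:,1],np.cross(-n,W[:,1]),-n]
E
python3 - <<'E'
from h import *
s=capture("scene"); t=capture("top"); w=capture("wrist")
cv2.imwrite("pics/lift.png",np.hstack([cv2.resize(s[60:260,200:400],(400,400)),cv2.resize(w[120:320,180:380],(400,400))]))
for d in(.08,.2):
    g,G=goal(d); print(g.round(4)); delta(g,G)
E
```

```text
[ 0.6372 -0.2421  0.1635]
t 10.2 p [0.5091 0.1953 0.2385] open 0.386 j [ 9.2 22.8 92.8  0.  64.   6. ]
shift cm [-44.4   10.28   7.53] turn [ 28.39 -11.61 -44.52]
[ 0.6763 -0.1976  0.2678]
t 10.2 p [0.5091 0.1953 0.2385] open 0.386 j [ 9.2 22.8 92.8  0.  64.   6. ]
shift cm [-40.17  14.5   -2.87] turn [ 28.39 -11.61 -44.52]
```

View pics/lift.png

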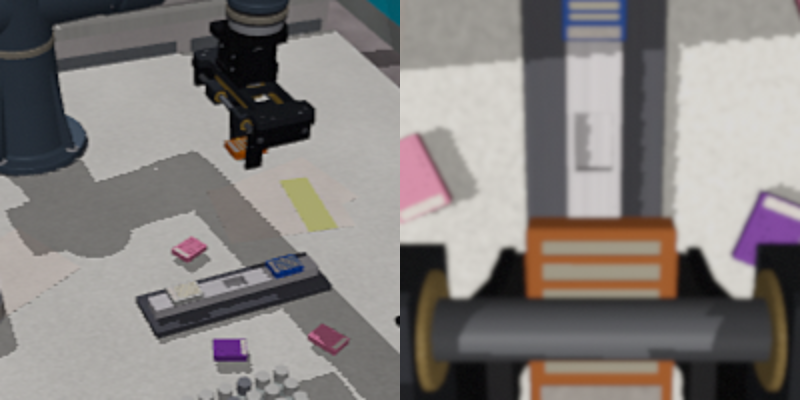

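Request:
send_rows([
  [[0,0,0,-2.5,0.9,-0.2,-1],[0,0,0,-4,1.45,-0.3,-1],[0,0,0,-4.3,1.55,-0.3,-1],[0,0,0,-4.3,1.55,-0.3,-1],[0,0,0,-4.3,1.55,-0.3,-1]],
])

```text
time_s: 10.7
position: [0.5879, 0.0039, 0.2482]
tcp_rot: [[-0.056, 0.998, -0.003], [0.998, 0.056, 0.001], [0.001, -0.003, -1.0]]
force: [0.6, 1.4, -0.0]
opening: 0.386
```

Request:
send_rows([
  [[0,0,0,-4.3,1.55,-0.3,-1],[0,0,0,-4.3,1.55,-0.3,-1],[0,0,0,-4.3,1.55,-0.3,-1],[0,0,0,-4,1.45,-0.3,-1],[0,0,0,-3.3,1.2,-0.2,-1]],
])

```text
time_s: 11.2
position: [0.6725, -0.1945, 0.2617]
tcp_rot: [[-0.055, 0.998, -0.003], [0.998, 0.055, 0.001], [0.001, -0.003, -1.0]]
force: [1.1, 1.2, -0.0]
opening: 0.387
```

Request:
send_rows([
  [[2.84,-1.16,-4.45,0,0,0,-1],[2.84,-1.16,-4.45,0,0,0,-1],[2.84,-1.16,-4.45,0,0,0,-1],[2.84,-1.16,-4.45,0,0,0,-1],[2.84,-1.16,-4.45,0,0,0,-1]],
])

```text
time_s: 11.7
position: [0.672, -0.1921, 0.2615]
tcp_rot: [[-0.44, 0.872, -0.216], [0.897, 0.414, -0.157], [-0.047, -0.263, -0.964]]
force: [-0.9, -1.0, 0.2]
opening: 0.383
```

Request:
send_rows([
  [[2.84,-1.16,-4.45,0,0,0,-1],[2.84,-1.16,-4.45,0,0,0,-1],[2.84,-1.16,-4.45,0,0,0,-1],[2.84,-1.16,-4.45,0,0,0,-1],[2.84,-1.16,-4.45,0,0,0,-1]],
])

```text
time_s: 12.2
position: [0.6721, -0.192, 0.2615]
tcp_rot: [[-0.753, 0.565, -0.336], [0.658, 0.655, -0.372], [0.009, -0.501, -0.865]]
force: [1.4, 0.4, -0.1]
opening: 0.388
```

```bash
python3 - <<'E'
from h import *
for _ in range(5): w=capture("wrist")
cv2.imwrite("w5.png",w); cv2.imwrite("pics/w5.png",cv2.resize(w,(784,588)))
for d in(.08,.14):
    g,G=goal(d); delta(g,G)
# where plate top corners (34x46, assumed held at nominal) would project
m=camera_model("wrist"); s,p,Rc=state()
L=np.array([[a*.023,b*.017,-.0044-.018] for a,b in((-1,-1),(-1,1),(1,1),(1,-1))]); print(project(m,p+L@Rc.T).round(1).tolist())
L[:,2]+=.010; print(project(m,p+L@Rc.T).round(1).tolist())
E
```

```text
t 12.45 p [ 0.6725 -0.1923  0.2627] open 0.389 j [-14.   43.2  56.1 -26.2  95.2 -61.8]
shift cm [-0.69 -0.32 11.62] turn [-0.28 -0.31  0.05]
t 12.45 p [ 0.6725 -0.1923  0.2627] open 0.389 j [-14.   43.2  56.1 -26.2  95.2 -61.8]
shift cm [-0.66 -0.35  5.62] turn [-0.28 -0.31  0.05]
[[245.8, 324.9], [317.5, 325.0], [320.4, 232.4], [243.3, 232.3]]
[[247.8, 313.6], [315.3, 313.6], [318.0, 226.0], [245.6, 225.9]]
```

View pics/w5.png

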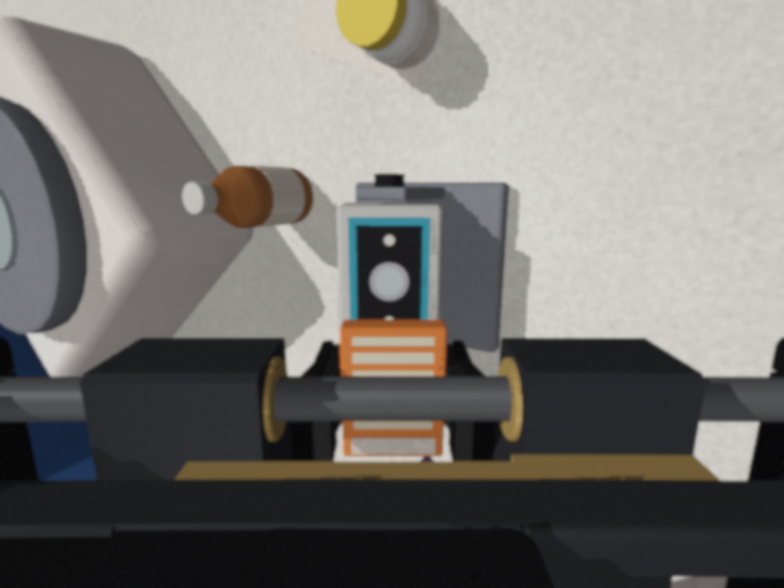

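The block sits nominally in the grip: its top edge is at row 233.5 against 232.4 predicted, and its bottom edge at 325.7 against 324.9. The window's rim is parallel to the plate. I'll make the final approach along the window normal.

Request:
send_rows([
  [[-0.28,-0.31,0,0,0,0,-1],[0,0,0,-0.7,-0.3,2,-1],[0,0,0,0,0,2.5,-1],[0,0,0,0,0,2.5,-1],[0,0,0,0,0,2,-1]],
])

```text
time_s: 12.95
position: [0.6462, -0.2334, 0.1861]
tcp_rot: [[-0.752, 0.573, -0.326], [0.659, 0.654, -0.371], [0.0, -0.494, -0.87]]
force: [0.1, -1.1, 0.2]
opening: 0.386
```

Request:
send_rows([
  [[0,0,0,0,0,1,-1],[0,0,0,0,0,0.6,-1],[0,0,0,0,0,0,-1],[0,0,0,0,0,0,-1],[0,0,0,0,0,0,-1]],
])

```text
time_s: 13.45
position: [0.643, -0.2381, 0.174]
tcp_rot: [[-0.753, 0.573, -0.323], [0.658, 0.655, -0.373], [-0.002, -0.493, -0.87]]
force: [0.1, -0.2, -0.3]
opening: 0.383
```

```bash
python3 - <<'E'
from h import *
for _ in range(4): w=capture("wrist")
g,G=goal(.08); delta(g,G); print(state()[0]["qvel"].round(2))
E
```

```text
t 13.65 p [ 0.6425 -0.2381  0.1734] open 0.388 j [-18.   45.5  65.6 -27.3  82.4 -59.9]
shift cm [ 0.14 -0.08  1.18] turn [0.03 0.15 0.08]
[-0.16  0.2   0.26  0.14 -0.12  0.04]
```

Request:
send_rows([
  [[0,0.1,0,0,0,0,-1],[0,0,0,0.1,-0.1,0.6,-1],[0,0,0,0,0,0.6,-1],[0,0,0,0,0,0,-1],[0,0,0,0,0,0,-1]],
])

```text
time_s: 14.15
position: [0.6364, -0.2429, 0.1624]
tcp_rot: [[-0.752, 0.572, -0.327], [0.659, 0.655, -0.37], [0.003, -0.494, -0.869]]
force: [0.3, 0.0, 0.6]
opening: 0.387
```

```bash
python3 - <<'E'
from win import *
for _ in range(8): w=capture("wrist")
g,G=goal(.08); delta(g,G); print(state()[0]["qvel"].round(2))
s,p,Rc=state()
S=capture("scene"); T=capture("top"); 
def draw(n,im,x0,y0,sz,f):
    m=camera_model(n); b=cv2.resize(im[y0:y0+sz,x0:x0+sz],None,fx=f,fy=f,interpolation=cv2.INTER_CUBIC)
    d=np.load("win.npz"); L=np.array([[a*.0485,e*.0304,0] for a,e in((-1,-1),(-1,1),(1,1),(1,-1))])
    B=np.array([[a*.023,e*.017,-.0224] for a,e in((-1,-1),(-1,1),(1,1),(1,-1))])@Rc.T+p
    Fx=np.array([[a*.015,e*.009,-.0044] for a,e in((-1,-1),(-1,1),(1,1),(1,-1))])@Rc.T+p
    for P,c in((d["c"]+L[:,[1,0,2]]@d["R"].T,(0,0,255)),(B,(0,255,0)),(Fx,(255,0,255))):
        cv2.polylines(b,[((project(m,P)-[x0,y0]+.5)*f-.5).round().astype(int)],True,c,1)
    return b
cv2.imwrite("pics/fin.png",np.hstack([draw("scene",S,105,180,100,4),draw("wrist",w,180,160,200,2)]))
E
```

```text
t 14.55 p [ 0.6369 -0.2427  0.1631] open 0.385 j [-18.5  45.8  66.7 -27.4  81.  -59.7]
shift cm [ 0.02  0.03 -0.07] turn [0.01 0.01 0.09]
[ 0.06  0.01  0.01 -0.11  0.03  0.  ]
```

View pics/fin.png

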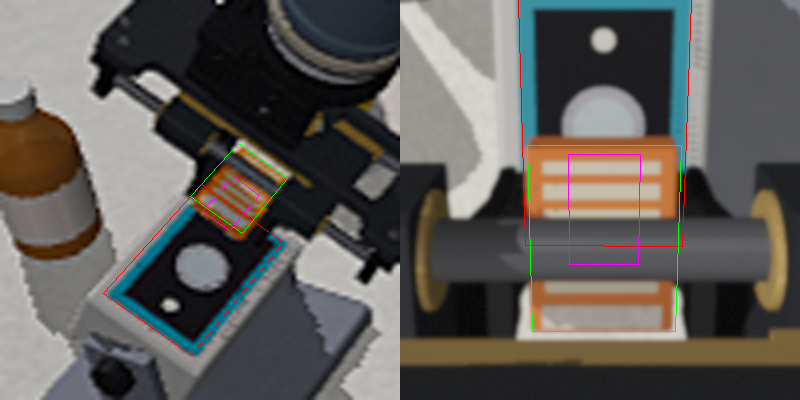

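In the scene crop (left), the block hangs squarely over the window and the overlays fit to about 1 px. In the wrist crop (right), the plate's edges match the green prediction to about 0.5 mm. The arm is still, so I'm handing in.

```bash
python3 - <<'E'
from h import *
print(bot.hand_in())
E
```

```text
the job is handed in; nothing more can be done
None
```

I lifted the orange block from the middle cavity and handed the job in with it held still in front of the tilted inspection camera. The wax face is square to the window, centred, about 8 cm away, and the long sides are parallel. Total time was 14.6 s of the 37 s allowed, and no verdict was reported.

**Window pose:** it comes from the scene, top and two wrist pictures: centre (0.6125, -0.270, 0.098) m, lean about 0.515 rad. Edges matched within about 1.5 px. A finger hid one window corner in the second wrist picture, so I used only the other three corners there.

**Last checks:**
- **Pose error:** the tool was within 0.8 mm and 0.1° of the target computed from that window pose. Of that, the block is about 0.7 mm too close to the window.
- **Grip:** the opening was steady at 0.385, about 33.5 mm on the 34 mm plate, and joint speeds were about 0.1°/s or less.
- **Block in the hand:** in the wrist picture the plate matched its predicted outline to about 0.5 mm.
- **Known offset:** the scene camera's overlay of the window and block sits about 1 px to one side. I put this down to that camera's 2 mm calibration and did not correct for it.
- **Other things:** the blue and white blocks were seen in their cavities after the lift. The force readings I saw never went above about 2 N, so nothing suggests the inspection camera or anything else was touched. I did not take a last picture of the whole bench to confirm it.

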